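# Prop the sprung catch and slide the battery cell out of its test nest

## Robot

A 6-joint arm with a two-finger parallel gripper is mounted at the origin on the work surface. World frame = base frame: x ahead of the robot, y to its left, z up, the work surface at z = 0. Lengths are in mm, angles in rad, forces in N, time in s.
With the tool pointing down it reaches from about 350 to 875 mm from the base axis. Payload 4.2 kg.
Tool frame: the origin (TCP) lies midway between the tips of the shut fingers; the grasp point (between the pads) lies 19 mm behind it; z points along the fingers, y is the line along which they close (so a half turn about z gives the same grasp; the last joint's range is limited). The gripper opens to 85 mm and grips with 20 to 120 N. Pads are 22 mm wide; open, the fingers measure 114 mm over their backs; the gripper's body (76 mm by 85 mm) begins 54 mm behind the grasp point. The pads swing forward as they close: fully open they stand 13 mm farther back than shut.
Start: joints at [-0.96, 0.385, 0.008, 0, -1.194, -0.259], TCP at [215.382, -586.694, 231.312] pointing down, gripper open.
Joint ranges: [-3.14, 3.14], [-1.21, 2.06], [-1.07, 1.41], [-3.16, 2.05], [-2.99, -0.16], [-3.1, 3.1]. Speed limits (rad/s): [2.79, 2.79, 3.14, 3.14, 3.14, 3.14].

## Interface

Orientations are given as a unit quaternion [x, y, z, w].
In Python, from bench import arm gives the robot as it stands. The module is installed in compiled form; this text tells all that it offers.
- The arm moves only by the shell command python3 -m handwheel 'ROWS' [OPENING]. ROWS is JSON, a list of rows, each an object of numbers: "x", "y", "z": the shift along the world's x, y, z each as a share of 20 cm, from -1 to 1; "ax", "ay", "az": the turn, a rotation vector about the world's x, y, z each as a share of 90 degrees, from -1 to 1. In form: [{"x": .., "y": .., "z": .., "ax": .., "ay": .., "az": ..}, ...]. A call has exactly 8 rows; each row shifts and turns the commanded pose from where the row before left it; what a row does not reach is not made up. A row lasts 1/10 s, in which the tool goes at most 50 mm and 8.59 degrees, less where a joint would pass 70% of its speed; a pose out of reach is approached as far as the arm can. A call with a number of a shift or a turn outside -1 to 1 is refused whole. A call with a gripper value outside its range is refused whole. OPENING is the opening, from -1 (shut) to 1 (fully open), set as the call begins (- or left out, the last holds). The fingers move at their own pace and stop on an object; the grip force is fixed at half the most. Time passes only in rows, so rows that do not move let the fingers close, or fill a call up. It gives the time, the measured TCP pose, the force, the opening and the grip force at its end, in the units of the state.
- arm.read_state(): the state, without advancing time (a new reading comes with each control period).
- arm.get_image(name): name is "scene" or "top"; returns the picture (400x640x3 uint8, red, green, blue); there is no depth.
- arm.camera_params(name): a dict with "K" (3x3 intrinsics, pixels), "position" and "orientation" of the camera in the world. Camera axes: x right, y down, z forward; pixel columns grow to the right and rows downward; lengths in mm; the calibration is good to about 2 mm. A picture is of the moment at which its call begins. camera_params takes no time and is no camera call.
- arm.job_done(): hands the job in; it is judged then, once.
The state is a dict: "clock": time; "joints": joint angles; "joint_vel": joint speeds; "joint_efforts": joint torques, N m; "position": TCP position; "ee_rot": TCP orientation; "contact_force": force on the tool from outside, world axes, zero at the start; "wrist_torque": the same for the moment, N m; "gripper_width": finger opening in mm; "grasp_force": force on a finger pad.
Only numpy, scipy, OpenCV 4.12 (cv2) and the standard library are available. Lean on these libraries where they do the work, as an engineer would, in place of code of your own. Each camera call takes 0.05 s, during which the arm holds its last target. There are 200 camera calls.

## Task

Wedge the test fixture's sprung catch open with the thicker of the two loose wooden wedges: push it fully home, nose first, between the nest's far wall and the catch's roller, and let go of it there. Then slide the yellow cell that lies in the nest, without lifting it, out past the catch until all of it rests flat on the bare take-off half of the base plate, and leave the wedge holding the catch open. Do not knock the other things on the bench about.

Things in the scene. Friction and masses are not known exactly. Their poses are not given: they have to be found in the camera images.
- fixture: Fixed test fixture: aluminium plate 10 mm thick, x -55 to 130, y -210 to 210 mm. Origin at bench height on the nest's centre line at its mouth; y = the way the cell slides out, x = towards the catch, z up; the sizes below are mm in this frame. Nest: black walls y -148 to 0, tops z 38, inner faces x -41.5 and 41.5, outer faces x -50 and 50. Dark spring block: x 115 to 127, y -65 to -5, top z 42.
- behind_cell (a point): Point on the plate (fixture x 0, y -173, z 10) in the open space behind the cell: 53 to 67 mm free along y between the cell's plain end and the rear stop bar (y -210 to -200, top z 32). Closed fingers can reach down here and push the cell along +y.
- takeoff (a point): Point on the plate (fixture x 0, y 100, z 10): where the cell's middle goes. The take-off half is bare plate from y 12 to 202, then a kerb 14 mm high.
- catch (a joint): Position (m) of the sprung steel catch, sliding along fixture x: 0 shut, positive open, stop 0.034. Spring 3 N shut, 6.6 N at 0.024; it shuts when let go. Shut, its tongue (y 2 to 12) blocks the mouth; an arm runs from it out to x 76, and a bar (x 66 to 76, top z 33) back outside the far wall to the roller. The cell passes above 0.016; the thick wedge fully home gives 0.024.
- roller (a point): Mid-point of the catch's upright steel roller, 16 mm diameter, z 11 to 39. Shut: fixture x 70, y -85, a gap of 12 mm from the far wall's outer face (x 50 to 62), growing as the catch opens. The wedge enters along +y, lying on the plate (z 10); the arm's face at y 2 ends the gap.
- tongue_tip (a point): Inner end of the catch's tongue: fixture x 26, y 7, z 23 when shut, 15 mm inside the nest wall's inner face; moves with the catch along fixture x.
- wedge_grip (a point): Middle of the grip fin of the THICK wooden wedge (0.13 kg), 52 mm above its underside. Fin 20 mm along x, 40 along y, 30 to 78 above the underside. Body 115 long (y), 36 thick (x), 30 high. From here: flat side x -18; other side x 18 for y -25.5 to 24.5, then a straight taper to the 5 mm nose (x -18 to -13) at y 89.5. Starts upright on the bench, nose along bench +y within 0.5 rad.
- wedge_home (a point): Where the wedge's grip middle is when fully home (fixture x 68, y -95, z 62): flat side on the far wall's outer face, nose at y about -6 along fixture +y, the roller on the full-thickness part. Pushing it home takes about 5 N.
- thin_wedge_grip (a point): The same point of the other wooden wedge, of the same form, length and height but 18 mm thick with a fin 14 mm thick: too thin, it opens the catch only 6 mm. One wedge stands left and one right of the fixture, either way round.
- cell_center (a point): Middle of the yellow ribbed cell lying in the nest, 0.4 to 0.85 kg: 80 wide (x), 130 long (y), 30 high, top at z 40. Two steel bolts (10 mm diameter, x -15 and 15) stand 13 mm out of its +y end, which leads; the -y end is plain. Starts at fixture x 0, y -82 to -68; slid out it is beyond y 80; the bolts meet the kerb at y 124.
- cell_b: Bystander: a like cell standing upright, 80 x 30 mm, 143 mm high with bolts; origin under its middle.
- cell_c: Bystander: another like upright cell; origin under its middle.
- meter: Bystander: hand-held grey meter lying flat, 85 x 170 x 36 mm; origin under its middle.
- screwdriver: Bystander: screwdriver, 190 mm long, lying nearest the robot.
- spanner: Bystander: steel spanner, 170 mm long, lying beyond the fixture.
- bolt_tray: Bystander: grey open tray 110 x 90 x 30 mm with bolts; origin under its middle.

How it is judged (in metres and radians):
On the way:
1. the thick wedge alone holds the catch open (more than 18 mm), the robot touching nothing, with the cell still in the nest (value of joint catch above 0.018 m and x of wedge_grip in the frame of fixture between 0.045 and 0.095 m and y of wedge_grip in the frame of fixture between -0.135 and -0.075 m and angle between wedge_grip's own z axis and vertical below 0.2 rad and contact force between each of the arm, the fingers and anything else below 0.2 N and y of cell_center in the frame of fixture below -0.055 m), for 0.2 s.
At the end, for the whole second after the job is handed in: The cell lies flat on the bare half of the plate, its centre at fixture y 80 to 140 mm, within 45 mm of the centre line; the thick wedge, upright, its grip at fixture x 45 to 95, y -135 to -75 mm, still holds the catch open by more than 18 mm, at rest (value of joint catch above 0.018 m and x of wedge_grip in the frame of fixture between 0.045 and 0.095 m and y of wedge_grip in the frame of fixture between -0.135 and -0.075 m and angle between wedge_grip's own z axis and vertical below 0.2 rad and y of cell_center in the frame of fixture between 0.08 and 0.14 m and x of cell_center in the frame of fixture between -0.045 and 0.045 m and z of cell_center in the frame of fixture between 0.02 and 0.03 m and angle between cell_center's own z axis and vertical below 0.08 rad and velocity of joint catch below 0.01 m/s); the robot touches nothing.
It fails at once if the cell is lifted more than 20 mm off the plate (z of cell_center in the frame of fixture above 0.045 m).
It fails at once if a bystander is moved by more than 40 mm (distance of any of cell_b, cell_c, meter, screwdriver, spanner, bolt_tray from where it was at the start of the episode above 0.04 m).
It also fails if it takes over 54 s, if anything falls off the work surface, if the arm or the gripper's body presses on something with over 40 N, if the wrist force passes 120 N, or if a joint passes its speed limit or range.

## Working session

There is one attempt and no reset: what is moved stays moved. The work goes in short steps, Python scripts to look and compute and a shell command to move; the robot and the scene stay as the last step left them, time stands still between calls to the robot, and variables do not carry over. Pictures are saved under pics/ and viewed, at most 10 in all, crops included, and the job is handed in when it is done.

```bash
mkdir -p pics
python3 - <<'E'
from bench import arm
import cv2
for n in("top","scene"):
    cv2.imwrite(f"pics/{n}0.png",arm.get_image(n)[:,:,::-1]); print(n,arm.camera_params(n))
print(arm.read_state())
E
```

```text
top {'K': array([[454.65914495,   0.        , 323.89779876],
       [  0.        , 454.65914495, 198.27582609],
       [  0.        ,   0.        ,   1.        ]]), 'position': array([ 501.89902007,  -29.24314951, 1220.45829056]), 'orientation': array([-0.69997449,  0.71337982, -0.02804705,  0.01839339])}
scene {'K': array([[441.50449319,   0.        , 318.17212296],
       [  0.        , 441.50449319, 203.9737388 ],
       [  0.        ,   0.        ,   1.        ]]), 'position': array([1233.21971676,  698.06177523,  791.42571731]), 'orientation': array([ 0.31306259,  0.83320068, -0.42453922, -0.16593643])}
{'clock': 0.1, 'joints': array([-9.60371390e-01,  3.85488322e-01,  6.78335719e-03, -4.16131095e-04,
       -1.19401205e+00, -2.58630846e-01]), 'joint_vel': array([-0.00046743, -0.0005238 ,  0.00377994,  0.00086128,  0.00018796,
       -0.00038075]), 'joint_efforts': array([-1.84786654e-04, -3.93319523e+01,  1.88929850e+01,  4.19808358e+00,
       -2.61054418e-03,  1.24995847e-05]), 'position': array([ 215.21858782, -586.22935777,  230.33671464]), 'ee_rot': array([-1.74915771e-01,  9.84582913e-01,  9.52513651e-04, -2.28863125e-04]), 'contact_force': array([-0.03647486,  0.63075151, -0.51665561]), 'wrist_torque': array([-0.04990856,  0.00289535,  0.02882309]), 'grasp_force': 0.0, 'gripper_width': 85.63822163713489}
```

View pics/top0.png

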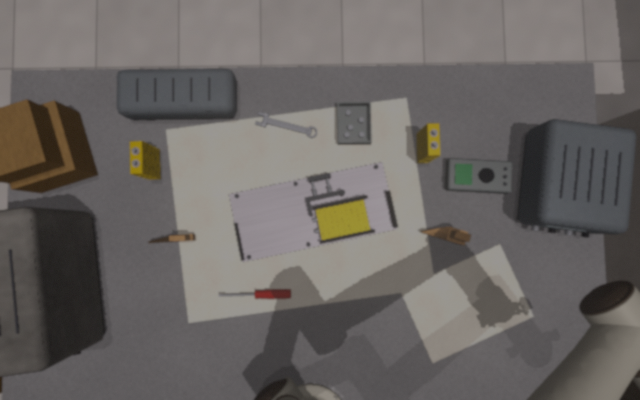

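View pics/scene0.png

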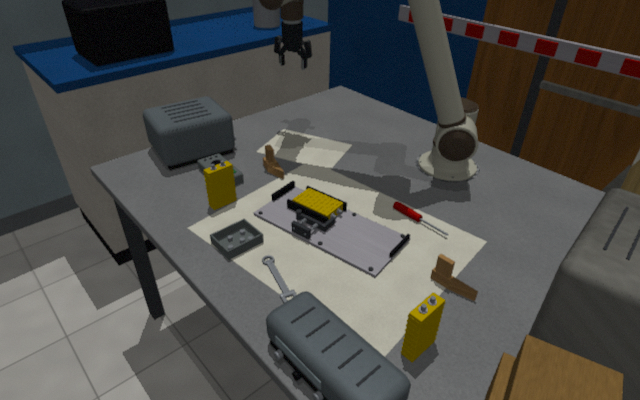

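The top view shows the fixture (plate about 230–397, 163–260), the cell at (342,220), a wedge at left (175,238) and one at right (447,234). The right one looks thicker. I'll enlarge those areas.

Run:
```python
import cv2,numpy as np
t=cv2.imread("pics/top0.png")
a=cv2.resize(t[160:265,225:405],None,fx=4,fy=4,interpolation=2)
b=cv2.resize(t[222:252,144:204],None,fx=6,fy=6,interpolation=2)
c=cv2.resize(t[220:250,415:475],None,fx=6,fy=6,interpolation=2)
cv2.imwrite("pics/m.png",np.vstack([a,np.hstack([b,c])]))
```

```text
(no output)
```

View pics/m.png

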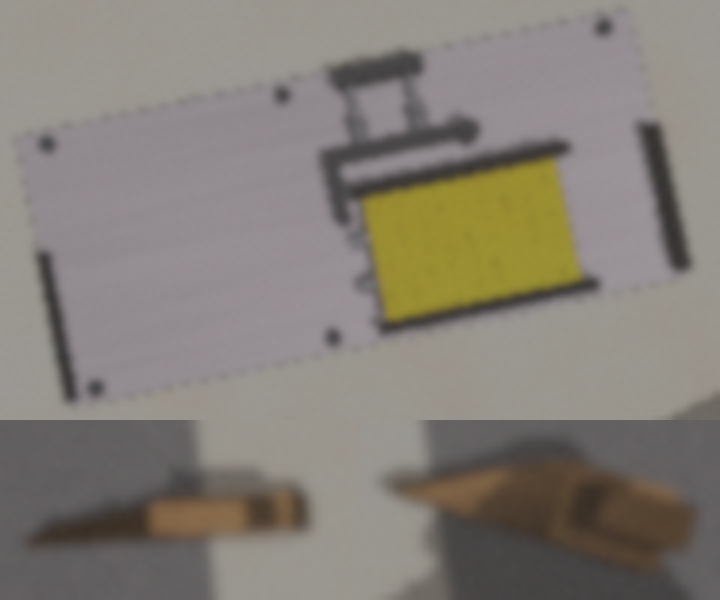

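The right wedge, nose at about (419,230) with its fin at about (455,236), is clearly the thick one. The plate corners can be read from the crop, so I'll fit the fixture pose to the corners and the wedge pose to its silhouette in both cameras.

```bash
cat > h.py <<'E'
import numpy as np,cv2
from scipy.spatial.transform import Rotation as R
from scipy.optimize import least_squares,minimize
from bench import arm
C={n:arm.camera_params(n) for n in("top","scene")}
def proj(n,P):
    c=C[n];q=(np.atleast_2d(P)-c["position"])@R.from_quat(c["orientation"]).as_matrix()
    q=q@c["K"].T;return q[:,:2]/q[:,2:]
def place(p,L):  # p=(x,y,yaw) origin at bench
    c,s=np.cos(p[2]),np.sin(p[2]);L=np.atleast_2d(L)
    return np.c_[p[0]+c*L[:,0]-s*L[:,1],p[1]+s*L[:,0]+c*L[:,1],L[:,2]]
def box(x0,x1,y0,y1,z0,z1): return np.array([[x,y,z] for x in(x0,x1) for y in(y0,y1) for z in(z0,z1)],float)
base=[(-18,-25.5),(-18,89.5),(-13,89.5),(18,24.5),(18,-25.5)]
wedge=[np.array([[x,y,z] for x,y in base for z in(0,30)],float),box(-10,10,-20,20,30,78)]
def mask(n,p,S=8,parts=wedge):
    m=np.zeros((400*S,640*S),np.uint8)
    for L in parts:
        u=(proj(n,place(p,L))+.5)*S
        cv2.fillConvexPoly(m,cv2.convexHull(np.round(u).astype(np.int32)),255)
    return cv2.resize(m,(640,400),interpolation=cv2.INTER_AREA)/255.
E
python3 - <<'E'
from h import *
t=cv2.imread("pics/top0.png");s=cv2.imread("pics/scene0.png")
uv=(np.array([(15,136),(632,8),(690,270),(75,403)])+.5)/4-.5+[225,160]
L=np.array([(130,210,10),(130,-210,10),(-55,-210,10),(-55,210,10)])
r=least_squares(lambda p:(proj("top",place(p,L))-uv).ravel(),[500,0,0]);f=r.x
print("fixture",f,r.fun.round(2)); 
def wood(im,box):
    x0,x1,y0,y1=box;h=cv2.cvtColor(im,cv2.COLOR_BGR2HSV);m=(h[...,0]<22)&(h[...,1]>75)
    o=np.zeros(m.shape);o[y0:y1,x0:x1]=m[y0:y1,x0:x1];return o
obs={"top":wood(t,(412,476,220,250)),"scene":wood(s,(255,292,140,185))}
for k in obs:print(k,obs[k].sum())
def cost(p,ks):return sum(np.abs(mask(k,p)-obs[k]).sum() for k in ks)
for ks in(["top"],["scene"],["top","scene"]):
    b=min((minimize(cost,[410,-300,a],args=(ks,),method="Nelder-Mead",options=dict(initial_simplex=[[410,-300,a],[425,-300,a],[410,-285,a],[410,-300,a+.15]],maxiter=150)) for a in(-.3,.3)),key=lambda r:r.fun)
    print(ks,b.x,b.fun)
p=b.x
for n,im in(("top",t),("scene",s)):
    for q,parts in((p,wedge),(f,[box(-55,130,-210,210,0,10),box(-41.5,41.5,-148,0,38,38),box(115,127,-65,-5,42,42)])):
        for Lp in parts:
            cv2.polylines(im,[cv2.convexHull(np.round((proj(n,place(q,Lp)))).astype(np.int32))],True,(0,0,255) if q is p else (0,255,0))
a=cv2.resize(t[160:265,225:485],None,fx=3,fy=3,interpolation=0);c=cv2.resize(s[130:280,180:440],None,fx=1.9,fy=1.9,interpolation=0)
c=cv2.copyMakeBorder(c,0,0,0,a.shape[1]-c.shape[1],0)
cv2.imwrite("pics/o.png",np.vstack([a,c]))
E
```

```text
fixture [ 5.12631987e+02 -2.45853376e+01  1.91903749e-01] [ 0.45 -0.64 -0.15 -1.17  0.47  0.78 -0.75  0.99]
top 464.0
scene 360.0
['top'] [ 5.34445937e+02 -1.78839833e+01 -3.90520527e-01] 928.6627450980392
['scene'] [ 423.90859898 -295.98384729   -0.68899806] 665.6196078431374
['top', 'scene'] [ 389.85368185 -201.21024256   -0.76608939] 1647.043137254902
```

View pics/o.png

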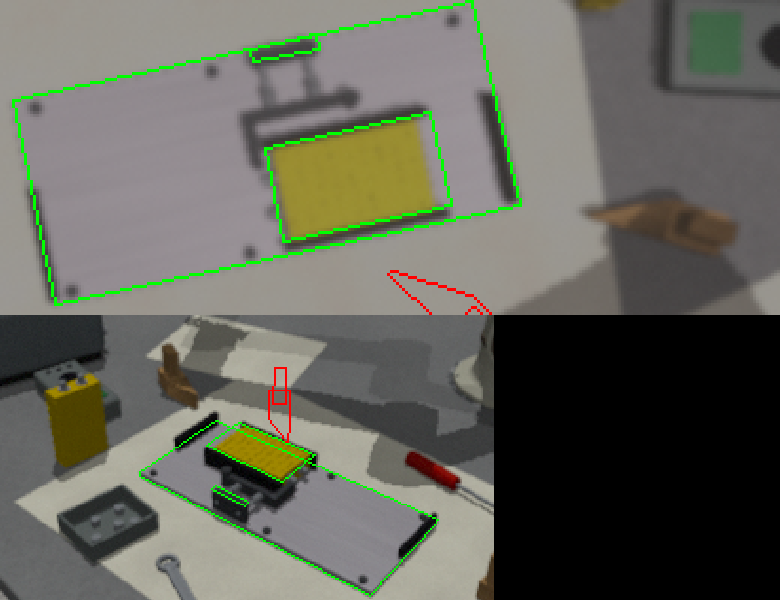

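The fixture overlay is good: plate, nest and spring block all agree to about 1 px. The wedge fit diverged because I started it in the wrong place, so I'll restart it near y -370. I'll also fit the cell as a check on the fixture's line.

Run:
```python
from h import *
t=cv2.imread("pics/top0.png");s=cv2.imread("pics/scene0.png")
def sel(im,b,lo,hi,sat):
    x0,x1,y0,y1=b;h=cv2.cvtColor(im,cv2.COLOR_BGR2HSV);m=(h[...,0]>=lo)&(h[...,0]<hi)&(h[...,1]>sat)
    o=np.zeros(m.shape);o[y0:y1,x0:x1]=m[y0:y1,x0:x1];return o
def fit(obs,x0,parts):
    for ks in(["top"],["scene"],["top","scene"]):
        c=lambda p:sum(np.abs(mask(k,p,8,parts)-obs[k]).sum() for k in ks)
        b=min((minimize(c,[*x0[:2],x0[2]+a],method="Nelder-Mead",options=dict(initial_simplex=[[x0[0]+i,x0[1]+j,x0[2]+a+k] for i,j,k in((0,0,0),(10,0,0),(0,10,0),(0,0,.1))],maxiter=120)) for a in(-.25,.25,0)),key=lambda r:r.fun)
        print(ks,b.x.round(3),b.fun,[obs[k].sum() for k in ks])
    return b.x
p=fit({"top":sel(t,(412,476,220,250),0,22,75),"scene":sel(s,(255,292,140,185),0,22,75)},[410,-370,0],wedge)
f=fit({"top":sel(t,(305,380,190,250),22,35,120),"scene":sel(s,(285,350,180,225),22,35,120)},[520,-95,.19],[box(-40,40,-65,65,37,40)])
F=[512.6,-24.6,.192];c,sn=np.cos(F[2]),np.sin(F[2]);d=f[:2]-F[:2];print("cell in fixture",c*d[0]+sn*d[1],-sn*d[0]+c*d[1])
for n,im in(("top",t),("scene",s)):
    for q,parts in((p,wedge),(f,[box(-40,40,-65,65,40,40)])):
        for Lp in parts:cv2.polylines(im,[cv2.convexHull(np.round(proj(n,place(q,Lp))).astype(np.int32))],True,(0,0,255))
a=cv2.resize(t[180:260,300:480],None,fx=4,fy=4,interpolation=0);c=cv2.resize(s[135:230,250:350],None,fx=2.9,fy=2.9,interpolation=0)
c=cv2.copyMakeBorder(c,0,0,0,a.shape[1]-c.shape[1],0)
cv2.imwrite("pics/o2.png",np.vstack([a,c]))
```

```text
['top'] [ 4.76543e+02 -3.91833e+02 -3.15000e-01] 75.34901960784313 [np.float64(464.0)]
['scene'] [ 4.79169e+02 -3.92265e+02 -3.31000e-01] 43.25490196078431 [np.float64(360.0)]
['top', 'scene'] [ 4.76938e+02 -3.93180e+02 -3.27000e-01] 140.99607843137255 [np.float64(464.0), np.float64(360.0)]
['top'] [ 5.23829e+02 -9.30010e+01  1.85000e-01] 94.24313725490197 [np.float64(1559.0)]
['scene'] [ 5.27886e+02 -9.05480e+01  2.02000e-01] 91.09411764705882 [np.float64(834.0)]
['top', 'scene'] [ 5.24458e+02 -9.14110e+01  1.86000e-01] 207.65490196078431 [np.float64(1559.0), np.float64(834.0)]
cell in fixture -1.1093865144357196 -67.84577883527925
```

View pics/o2.png

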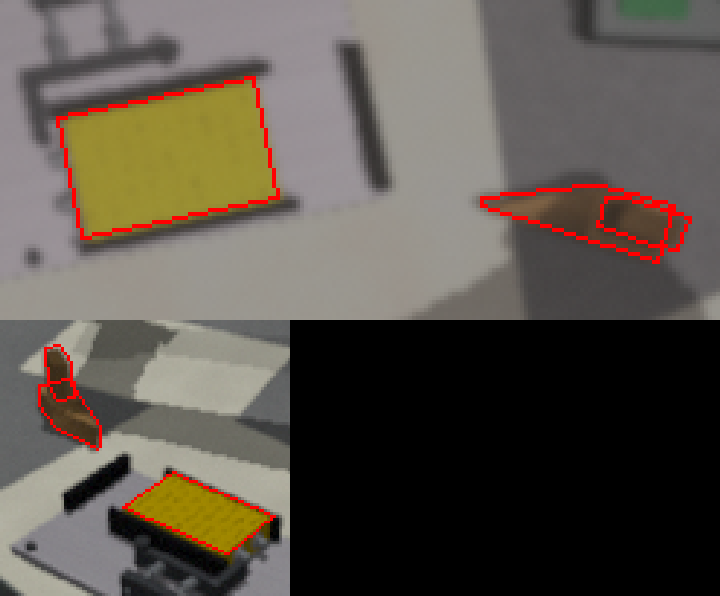

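Both cameras agree within about 2 mm. The thick wedge's grip is at (477,-393), yaw -0.327, and the fixture is at (512,-24.6), yaw 0.19. Next I move above the fin with the tool's y axis across it, which is a turn of +51°.

```bash
python3 -m handwheel '[{"x":0.164,"y":0.12,"z":-0.04,"az":0.071},{"x":0.164,"y":0.12,"z":-0.04,"az":0.071},{"x":0.164,"y":0.12,"z":-0.04,"az":0.071},{"x":0.164,"y":0.12,"z":-0.04,"az":0.071},{"x":0.164,"y":0.12,"z":-0.04,"az":0.071},{"x":0.164,"y":0.12,"z":-0.04,"az":0.071},{"x":0.164,"y":0.12,"z":-0.04,"az":0.071},{"x":0.164,"y":0.12,"z":-0.04,"az":0.071}]' 1
python3 -c "
from h import *
s=arm.read_state();m=R.from_quat(s['ee_rot']).as_matrix();print(s['clock'],s['position'],np.arctan2(m[1,1],m[0,1]),m[:,2],s['joints'],s['contact_force'])"
```

```text
0.1 [ 215.21858782 -586.22935777  230.33671464] 1.9224368226841961 [-7.83888765e-04  1.79559379e-03 -9.99998081e-01] [-9.60371390e-01  3.85488322e-01  6.78335719e-03 -4.16131095e-04
 -1.19401205e+00 -2.58630846e-01] [-0.03647486  0.63075151 -0.51665561]invalid input at $[0]: expected keys x, y, z, ax, ay, az
```

All keys are required in each row.

```bash
cat > st.py <<'E'
from h import *
s=arm.read_state();m=R.from_quat(s['ee_rot']).as_matrix();F=np.array([512,-24.6]);a=.19
d=s['position'][:2]-F
print("t",s['clock'].__round__(2),"pos",s['position'].round(1),"fix",np.round([np.cos(a)*d[0]+np.sin(a)*d[1],-np.sin(a)*d[0]+np.cos(a)*d[1]],1),"yang",np.arctan2(m[1,1],m[0,1]).round(3),m[:,2].round(3),"F",s['contact_force'].round(1),"j",s['joints'].round(2),s['gripper_width'],s['grasp_force'])
E
python3 -m handwheel '[{"x":0.164,"y":0.12,"z":-0.04,"ax":0,"ay":0,"az":0.071},{"x":0.164,"y":0.12,"z":-0.04,"ax":0,"ay":0,"az":0.071},{"x":0.164,"y":0.12,"z":-0.04,"ax":0,"ay":0,"az":0.071},{"x":0.164,"y":0.12,"z":-0.04,"ax":0,"ay":0,"az":0.071},{"x":0.164,"y":0.12,"z":-0.04,"ax":0,"ay":0,"az":0.071},{"x":0.164,"y":0.12,"z":-0.04,"ax":0,"ay":0,"az":0.071},{"x":0.164,"y":0.12,"z":-0.04,"ax":0,"ay":0,"az":0.071},{"x":0.164,"y":0.12,"z":-0.04,"ax":0,"ay":0,"az":0.071}]' 1; python3 st.py
```

```text
clock: 0.9
position: [478.7, -393.3, 166.6]
ee_rot: [-0.585, 0.811, 0.0, -0.0]
contact_force: [0.4, 0.4, -0.3]
gripper_width: 85.6
grasp_force: 0.0
t 0.9 pos [ 478.7 -393.3  166.6] fix [-102.3 -355.8] yang 2.819 [-0.001  0.001 -1.   ] F [ 0.4  0.4 -0.3] j [-0.43  0.43 -0.1  -0.   -1.05  0.1 ] 85.64025989734222 0.0
```

```bash
python3 -m handwheel '[{"x":-0.008,"y":0,"z":-0.107,"ax":0,"ay":0,"az":0},{"x":0,"y":0,"z":-0.107,"ax":0,"ay":0,"az":0},{"x":0,"y":0,"z":-0.107,"ax":0,"ay":0,"az":0},{"x":0,"y":0,"z":-0.107,"ax":0,"ay":0,"az":0},{"x":0,"y":0,"z":-0.107,"ax":0,"ay":0,"az":0},{"x":0,"y":0,"z":-0.1,"ax":0,"ay":0,"az":0},{"x":0,"y":0,"z":0,"ax":0,"ay":0,"az":0},{"x":0,"y":0,"z":0,"ax":0,"ay":0,"az":0}]' - && python3 st.py
python3 -m handwheel '[{"x":0,"y":0,"z":0,"ax":0,"ay":0,"az":0},{"x":0,"y":0,"z":0,"ax":0,"ay":0,"az":0},{"x":0,"y":0,"z":0,"ax":0,"ay":0,"az":0},{"x":0,"y":0,"z":0,"ax":0,"ay":0,"az":0},{"x":0,"y":0,"z":0,"ax":0,"ay":0,"az":0},{"x":0,"y":0,"z":0,"ax":0,"ay":0,"az":0},{"x":0,"y":0,"z":0,"ax":0,"ay":0,"az":0},{"x":0,"y":0,"z":0,"ax":0,"ay":0,"az":0}]' -1; python3 st.py
```

```text
clock: 1.7
position: [476.1, -394.8, 40.2]
ee_rot: [-0.583, 0.813, 0.0, -0.0]
contact_force: [0.5, -0.5, 0.0]
gripper_width: 85.7
grasp_force: 0.0
t 1.7 pos [ 476.1 -394.8   40.2] fix [-105.1 -356.8] yang 2.815 [-0.001  0.    -1.   ] F [ 0.5 -0.5  0. ] j [-0.43  0.56 -0.23  0.   -0.78  0.1 ] 85.73069550530693 0.0
clock: 2.5
position: [476.4, -394.8, 40.7]
ee_rot: [-0.583, 0.813, -0.0, 0.0]
contact_force: [0.4, 0.5, 3.0]
gripper_width: 19.4
grasp_force: 61.3
t 2.5 pos [ 476.4 -394.8   40.7] fix [-104.9 -356.8] yang 2.815 [ 0. -0. -1.] F [0.4 0.5 3. ] j [-0.43  0.56 -0.23  0.   -0.78  0.1 ] 19.362847478077363 61.337023973464966
```

Gripped at width 19.4 mm with 61 N on the pads, which fits the 20 mm fin. I lift and travel in +y first to keep clear of the upright cell, turning +29.6° on the way.

```bash
python3 -m handwheel '[{"x":0,"y":0,"z":0.15,"ax":0,"ay":0,"az":0},{"x":0,"y":0.05,"z":0.15,"ax":0,"ay":0,"az":0.047},{"x":0.03,"y":0.19,"z":0.05,"ax":0,"ay":0,"az":0.047},{"x":0.03,"y":0.2,"z":0,"ax":0,"ay":0,"az":0.047},{"x":0.03,"y":0.2,"z":0,"ax":0,"ay":0,"az":0.047},{"x":0.03,"y":0.2,"z":0,"ax":0,"ay":0,"az":0.047},{"x":0.2,"y":0.03,"z":0,"ax":0,"ay":0,"az":0.047},{"x":0.2,"y":0.03,"z":0,"ax":0,"ay":0,"az":0.047}]' - && python3 st.py
```

```text
clock: 3.3
position: [580.0, -213.1, 110.2]
ee_rot: [0.773, -0.635, -0.001, 0.0]
contact_force: [0.4, -0.5, -2.0]
gripper_width: 19.1
grasp_force: 60.8
t 3.3 pos [ 580.  -213.1  110.2] fix [  31.2 -197.9] yang -2.947 [-0.001  0.    -1.   ] F [ 0.4 -0.5 -2. ] j [-0.09  0.48 -0.17 -0.   -0.93  0.29] 19.0864504233138 60.84656238555908
```

```bash
python3 -m handwheel '[{"x":0.1,"y":0.026,"z":0,"ax":0,"ay":0,"az":0},{"x":0.095,"y":0.026,"z":0,"ax":0,"ay":0,"az":0},{"x":0,"y":0,"z":-0.06,"ax":0,"ay":0,"az":0},{"x":0,"y":0,"z":-0.06,"ax":0,"ay":0,"az":0},{"x":0,"y":0,"z":-0.06,"ax":0,"ay":0,"az":0},{"x":0,"y":0,"z":-0.06,"ax":0,"ay":0,"az":0},{"x":0,"y":0,"z":0,"ax":0,"ay":0,"az":0},{"x":0,"y":0,"z":0,"ax":0,"ay":0,"az":0}]' - && python3 st.py
python3 - <<'E'
from h import *
P=(arm.get_image("top"),arm.get_image("scene"))
t,s=[p[:,:,::-1].copy() for p in P]
cv2.imwrite("pics/t1.png",t);cv2.imwrite("pics/s1.png",s)
a=cv2.resize(t[150:250,300:420],None,fx=4,fy=4,interpolation=2);c=cv2.resize(s[140:240,230:350],None,fx=6,fy=5,interpolation=2)
c=cv2.resize(s[150:250,240:320],None,fx=4,fy=4,interpolation=2)
cv2.imwrite("pics/v1.png",np.hstack([a,c]))
E
```

```text
clock: 4.1
position: [618.6, -204.5, 62.0]
ee_rot: [0.771, -0.637, -0.0, 0.0]
contact_force: [0.5, 0.3, -1.1]
gripper_width: 19.7
grasp_force: 60.8
t 4.1 pos [ 618.6 -204.5   62. ] fix [  70.7 -196.8] yang -2.952 [-0.001 -0.    -1.   ] F [ 0.5  0.3 -1.1] j [-0.07  0.58 -0.12  0.   -0.87  0.26] 19.742781287296566 60.83759307861328
```

View pics/v1.png

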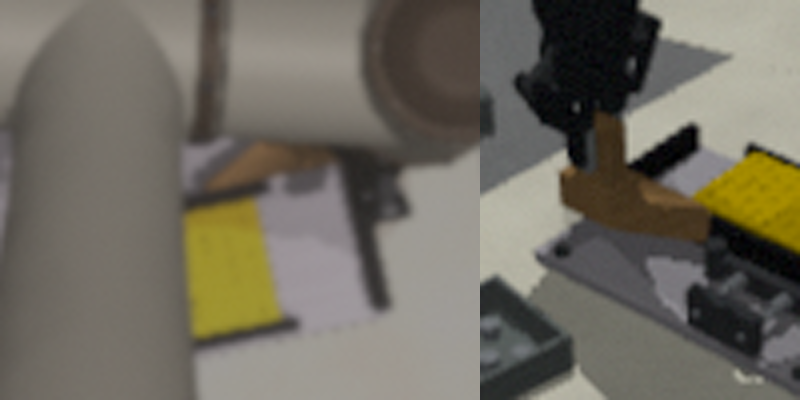

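The scene view shows the wedge upright in the grip over the plate. Its nose is by the far wall at about (297,202–210), just behind the roller at about (299,211). I'll compare the projected nose and roller with what I see.

Run:
```python
from h import *
p=[618.6,-203,.190]
for z in(21.3,51.3):print("nose",z,proj("scene",place(p,[[-18,89.5,z],[-13,89.5,z]])).round(1).tolist())
print("tail top",proj("scene",place(p,[[18,-25.5,51.3],[18,-25.5,21.3]])).round(1).tolist())
F=[512,-24.6,.19]
print("roller top",proj("scene",place(F,[[70,-85,39],[62,-85,39],[78,-85,39]])).round(1).tolist(),"wall rear outer top",proj("scene",place(F,[[50,-148,38],[50,0,38],[50,0,10]])).round(1).tolist())
s=cv2.imread("pics/s1.png")
cv2.imwrite("pics/v2.png",cv2.resize(s[180:230,250:330],None,fx=10,fy=10,interpolation=2))
```

```text
nose 21.3 [[296.7, 209.2], [295.6, 210.0]]
nose 51.3 [[296.5, 200.9], [295.4, 201.7]]
tail top [[258.9, 192.4], [259.6, 200.7]]
roller top [[298.3, 209.7], [300.1, 208.4], [296.5, 211.0]] wall rear outer top [[286.3, 199.0], [326.3, 217.9], [326.1, 225.8]]
```

View pics/v2.png

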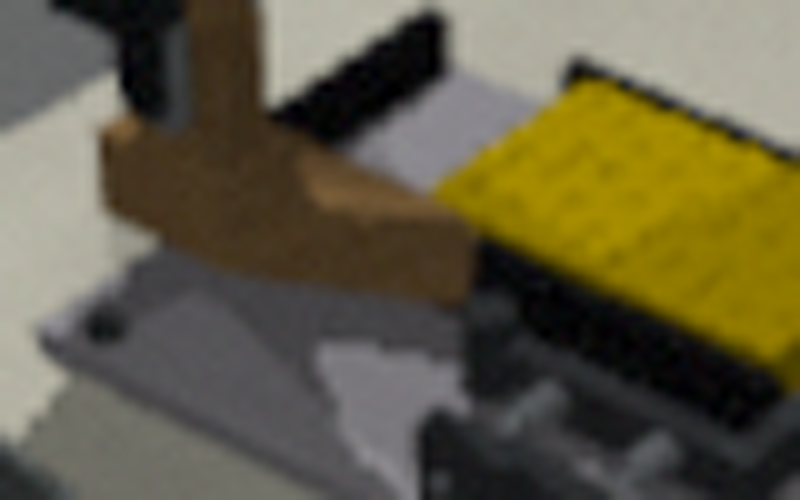

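Nose and roller are offset from their predictions by the same 0.7 px or so, so their relative placing holds. The nose is at fixture x 52.7–57.7, inside the 50–62 gap. I lower it onto the plate and start in.

```bash
python3 -m handwheel '[{"x":0,"y":0,"z":-0.027,"ax":0,"ay":0,"az":0},{"x":0,"y":0,"z":-0.025,"ax":0,"ay":0,"az":0},{"x":0,"y":0,"z":0,"ax":0,"ay":0,"az":0},{"x":-0.009,"y":0.049,"z":0,"ax":0,"ay":0,"az":0},{"x":-0.009,"y":0.049,"z":0,"ax":0,"ay":0,"az":0},{"x":-0.009,"y":0.049,"z":0,"ax":0,"ay":0,"az":0},{"x":-0.009,"y":0.049,"z":0,"ax":0,"ay":0,"az":0},{"x":0,"y":0,"z":0,"ax":0,"ay":0,"az":0}]' - && python3 st.py
```

```text
clock: 5.0
position: [610.0, -164.2, 51.8]
ee_rot: [0.772, -0.636, -0.001, 0.002]
contact_force: [-3.6, -0.8, 0.9]
gripper_width: 19.5
grasp_force: 60.8
t 5.0 pos [ 610.  -164.2   51.8] fix [  69.9 -155.6] yang -2.949 [-0.004 -0.001 -1.   ] F [-3.6 -0.8  0.9] j [-0.01  0.57 -0.18  0.   -0.82  0.2 ] 19.48669600055742 60.812387466430664
```

A lateral reaction of -3.6 N from the roller means the nose is in the gap. I push on 59 mm to home.

```bash
python3 -m handwheel '[{"x":-0.009,"y":0.048,"z":0,"ax":0,"ay":0,"az":0},{"x":-0.009,"y":0.048,"z":0,"ax":0,"ay":0,"az":0},{"x":-0.009,"y":0.048,"z":0,"ax":0,"ay":0,"az":0},{"x":-0.009,"y":0.048,"z":0,"ax":0,"ay":0,"az":0},{"x":-0.009,"y":0.048,"z":0,"ax":0,"ay":0,"az":0},{"x":-0.009,"y":0.048,"z":0,"ax":0,"ay":0,"az":0},{"x":0,"y":0,"z":0,"ax":0,"ay":0,"az":0},{"x":0,"y":0,"z":0,"ax":0,"ay":0,"az":0}]' - && python3 st.py
```

```text
clock: 5.8
position: [598.8, -107.6, 51.5]
ee_rot: [0.771, -0.637, -0.002, 0.002]
contact_force: [-4.1, -1.8, 0.8]
gripper_width: 19.3
grasp_force: 61.0
t 5.8 pos [ 598.8 -107.6   51.5] fix [ 69.6 -97.9] yang -2.952 [-0.005 -0.    -1.   ] F [-4.1 -1.8  0.8] j [ 0.09  0.54 -0.24 -0.   -0.8   0.1 ] 19.34311266590562 60.99673569202423
```

```bash
python3 -m handwheel '[{"x":0,"y":0,"z":0,"ax":0,"ay":0,"az":0},{"x":0,"y":0,"z":0,"ax":0,"ay":0,"az":0},{"x":0,"y":0,"z":0,"ax":0,"ay":0,"az":0},{"x":0,"y":0,"z":0,"ax":0,"ay":0,"az":0},{"x":0,"y":0,"z":0.1,"ax":0,"ay":0,"az":0},{"x":0,"y":0,"z":0.2,"ax":0,"ay":0,"az":0},{"x":0,"y":0,"z":0.2,"ax":0,"ay":0,"az":0},{"x":-0.1,"y":-0.1,"z":0.1,"ax":0,"ay":0,"az":0}]' 1 && python3 st.py
python3 -m handwheel '[{"x":-0.1,"y":-0.1,"z":0,"ax":0,"ay":0,"az":0},{"x":-0.1,"y":-0.1,"z":0,"ax":0,"ay":0,"az":0},{"x":0,"y":-0.1,"z":0,"ax":0,"ay":0,"az":0},{"x":0,"y":-0.1,"z":0,"ax":0,"ay":0,"az":0},{"x":0,"y":0,"z":0,"ax":0,"ay":0,"az":0},{"x":0,"y":0,"z":0,"ax":0,"ay":0,"az":0},{"x":0,"y":0,"z":0,"ax":0,"ay":0,"az":0},{"x":0,"y":0,"z":0,"ax":0,"ay":0,"az":0}]' -1 && python3 st.py
python3 - <<'E'
from h import *
s=arm.get_image("scene")[:,:,::-1].copy()
cv2.imwrite("pics/s3.png",s)
cv2.imwrite("pics/v3.png",cv2.resize(s[170:260,240:350],None,fx=6,fy=6,interpolation=2))
F=[512,-24.6,.19]
print(proj("scene",place(F,[[68,-95,88],[94,-85,39],[70,-85,39],[50,7,30]])).round(1).tolist())
E
```

```text
clock: 6.6
position: [585.0, -126.5, 176.0]
ee_rot: [0.772, -0.635, 0.004, -0.002]
contact_force: [0.9, -0.8, -1.2]
gripper_width: 85.5
grasp_force: 0.0
t 6.6 pos [ 585.  -126.5  176. ] fix [  52.4 -113.8] yang -2.948 [ 0.009 -0.001 -1.   ] F [ 0.9 -0.8 -1.2] j [ 0.06  0.38 -0.15  0.   -1.04  0.13] 85.54765286128196 0.0
clock: 7.4
position: [541.4, -206.7, 171.9]
ee_rot: [0.771, -0.636, -0.0, -0.0]
contact_force: [-0.3, -0.3, -0.2]
gripper_width: 0.1
grasp_force: 0.0
t 7.4 pos [ 541.4 -206.7  171.9] fix [  -5.6 -184.4] yang -2.951 [ 0.  0. -1.] F [-0.3 -0.3 -0.2] j [-0.09  0.36 -0.19 -0.   -1.02  0.28] 0.06636074023620663 0.0
[[295.8, 194.1], [292.9, 213.7], [298.3, 209.7], [328.2, 221.1]]
```

View pics/v3.png

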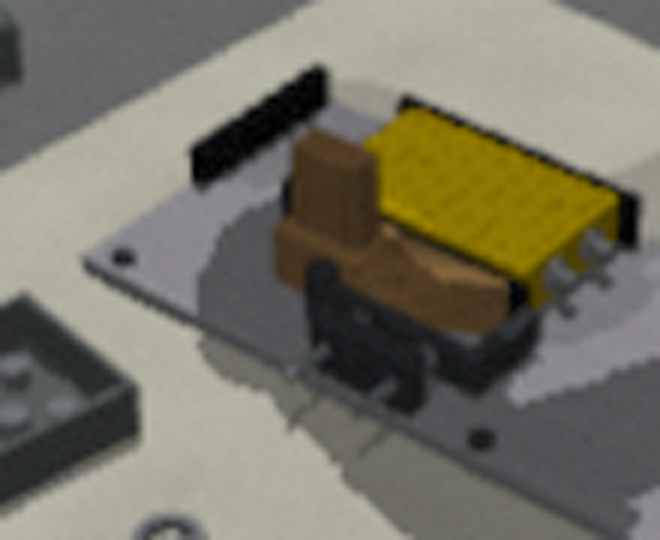

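The wedge stands home and upright. Its fin top at (296,194) and the roller at (293.6,214) match the predicted open positions (295.8,194.1) and (292.9,213.7), so the catch is open about 24 mm. The cell is still in the nest. Now I go down behind the cell with shut fingers.

```bash
python3 -m handwheel '[{"x":0.016,"y":0.066,"z":0,"ax":0,"ay":0,"az":0},{"x":0,"y":0,"z":-0.16,"ax":0,"ay":0,"az":0},{"x":0,"y":0,"z":-0.16,"ax":0,"ay":0,"az":0},{"x":0,"y":0,"z":-0.16,"ax":0,"ay":0,"az":0},{"x":0,"y":0,"z":-0.16,"ax":0,"ay":0,"az":0},{"x":0,"y":0,"z":-0.12,"ax":0,"ay":0,"az":0},{"x":0,"y":0,"z":0,"ax":0,"ay":0,"az":0},{"x":0,"y":0,"z":0,"ax":0,"ay":0,"az":0}]' -1 && python3 st.py
```

```text
clock: 8.25
position: [545.0, -193.7, 20.2]
ee_rot: [0.771, -0.636, 0.0, 0.0]
contact_force: [0.2, 0.8, 0.4]
gripper_width: 0.3
grasp_force: 0.0
t 8.25 pos [ 545.  -193.7   20.2] fix [   0.5 -172.3] yang -2.95 [-0. -0. -1.] F [0.2 0.8 0.4] j [-0.06  0.54 -0.35  0.   -0.68  0.25] 0.2780029825277375 0.0
```

```bash
python3 -m handwheel '[{"x":-0.0077,"y":0.04,"z":0,"ax":0,"ay":0,"az":0},{"x":-0.0077,"y":0.04,"z":0,"ax":0,"ay":0,"az":0},{"x":-0.0077,"y":0.04,"z":0,"ax":0,"ay":0,"az":0},{"x":-0.0077,"y":0.04,"z":0,"ax":0,"ay":0,"az":0},{"x":-0.0077,"y":0.04,"z":0,"ax":0,"ay":0,"az":0},{"x":-0.0077,"y":0.04,"z":0,"ax":0,"ay":0,"az":0},{"x":-0.0077,"y":0.04,"z":0,"ax":0,"ay":0,"az":0},{"x":-0.0077,"y":0.04,"z":0,"ax":0,"ay":0,"az":0}]' - && python3 st.py
```

```text
clock: 9.05
position: [533.2, -130.4, 21.1]
ee_rot: [0.771, -0.637, 0.001, -0.001]
contact_force: [0.9, -5.6, 3.0]
gripper_width: 0.0
grasp_force: 2.9
t 9.05 pos [ 533.2 -130.4   21.1] fix [   0.9 -107.9] yang -2.951 [ 0.003 -0.001 -1.   ] F [ 0.9 -5.6  3. ] j [ 0.06  0.5  -0.43  0.   -0.64  0.13] 0.04008378811633005 2.8904082253575325
```

```bash
python3 -m handwheel '[{"x":-0.0077,"y":0.04,"z":0,"ax":0,"ay":0,"az":0},{"x":-0.0077,"y":0.04,"z":0,"ax":0,"ay":0,"az":0},{"x":-0.0077,"y":0.04,"z":0,"ax":0,"ay":0,"az":0},{"x":-0.0077,"y":0.04,"z":0,"ax":0,"ay":0,"az":0},{"x":-0.0077,"y":0.04,"z":0,"ax":0,"ay":0,"az":0},{"x":-0.0077,"y":0.04,"z":0,"ax":0,"ay":0,"az":0},{"x":-0.0077,"y":0.04,"z":0,"ax":0,"ay":0,"az":0},{"x":-0.0077,"y":0.04,"z":0,"ax":0,"ay":0,"az":0}]' - && python3 st.py
```

```text
clock: 9.85
position: [520.6, -66.4, 21.1]
ee_rot: [0.771, -0.637, 0.001, -0.0]
contact_force: [1.1, -6.1, 5.3]
gripper_width: 0.1
grasp_force: 3.2
t 9.85 pos [520.6 -66.4  21.1] fix [  0.6 -42.6] yang -2.951 [ 0.002 -0.001 -1.   ] F [ 1.1 -6.1  5.3] j [ 0.18  0.47 -0.49  0.   -0.61  0.01] 0.10280728877346211 3.201061449944973
```

```bash
python3 -m handwheel '[{"x":-0.008,"y":0.042,"z":0,"ax":0,"ay":0,"az":0},{"x":-0.008,"y":0.042,"z":0,"ax":0,"ay":0,"az":0},{"x":-0.008,"y":0.042,"z":0,"ax":0,"ay":0,"az":0},{"x":-0.008,"y":0.042,"z":0,"ax":0,"ay":0,"az":0},{"x":-0.008,"y":0.042,"z":0,"ax":0,"ay":0,"az":0},{"x":-0.008,"y":0.042,"z":0,"ax":0,"ay":0,"az":0},{"x":-0.008,"y":0.042,"z":0,"ax":0,"ay":0,"az":0},{"x":-0.006,"y":0.03,"z":0,"ax":0,"ay":0,"az":0}]' - && python3 st.py
```

```text
clock: 10.65
position: [507.8, -1.5, 21.0]
ee_rot: [0.771, -0.637, 0.001, -0.0]
contact_force: [1.7, -7.8, 5.4]
gripper_width: -0.1
grasp_force: 3.6
t 10.65 pos [507.8  -1.5  21. ] fix [ 0.3 23.4] yang -2.951 [ 0.002 -0.001 -1.   ] F [ 1.7 -7.8  5.4] j [ 0.32  0.45 -0.53  0.   -0.59 -0.13] -0.12359334249939402 3.578948937356472
```

```bash
python3 -m handwheel '[{"x":0.008,"y":-0.04,"z":0,"ax":0,"ay":0,"az":0},{"x":0.004,"y":-0.02,"z":0,"ax":0,"ay":0,"az":0},{"x":0,"y":0,"z":0.2,"ax":0,"ay":0,"az":0},{"x":0,"y":0,"z":0.2,"ax":0,"ay":0,"az":0},{"x":0,"y":0,"z":0.2,"ax":0,"ay":0,"az":0},{"x":0,"y":0,"z":0.2,"ax":0,"ay":0,"az":0},{"x":0,"y":0,"z":0.2,"ax":0,"ay":0,"az":0},{"x":0,"y":0,"z":0,"ax":0,"ay":0,"az":0}]' - && python3 st.py
python3 - <<'E'
from h import *
s=arm.get_image("scene")[:,:,::-1].copy()
F=[512,-24.6,.19]
for y in(80,100):
  c=place(F,[[0,y,0]])[0]; q=[c[0],c[1],.19]
  cv2.polylines(s,[cv2.convexHull(np.round(proj("scene",place(q,box(-40,40,-65,65,40,40)))).astype(np.int32))],True,(0,0,255) if y==80 else (255,0,0))
cv2.imwrite("pics/v4.png",cv2.resize(s[150:290,230:440],None,fx=3.8,fy=3.8,interpolation=2))
E
```

```text
clock: 11.45
position: [512.9, -13.3, 225.9]
ee_rot: [0.771, -0.637, 0.004, -0.005]
contact_force: [0.7, 0.3, -0.0]
gripper_width: -0.0
grasp_force: 0.0
t 11.45 pos [512.9 -13.3 225.9] fix [ 3.  10.9] yang -2.951 [ 0.012  0.002 -1.   ] F [ 0.7  0.3 -0. ] j [ 0.29  0.19 -0.28  0.   -1.09 -0.1 ] -0.016895630404462132 0.0
```

View pics/v4.png

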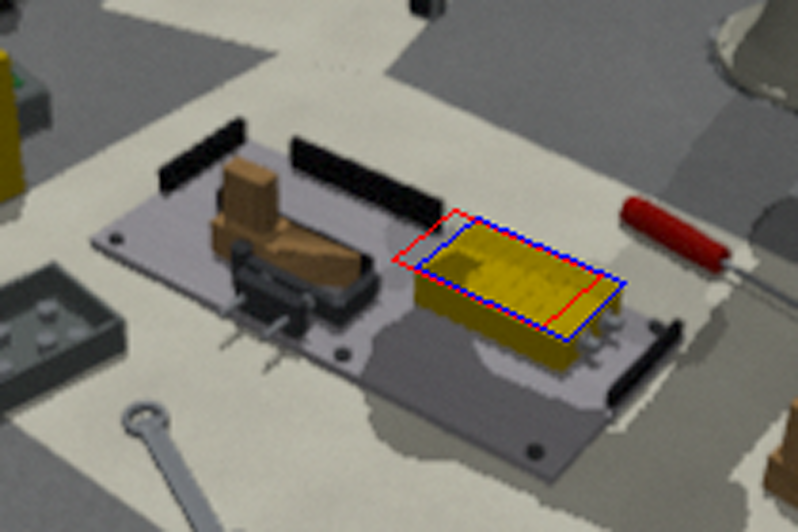

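The cell lies flat at fixture y of about 100, its top matching the blue outline. The wedge is still home and holding the catch, and the robot is clear of everything.

```bash
python3 -c "
from bench import arm
print(arm.job_done())"
```

```text
the job is handed in; nothing more can be done
None
```

The job is handed in at about 11.5 s on the clock; the last picture shows the thick wedge fully home and holding the catch open, the cell flat on the take-off half at fixture y of about 100 mm, and the robot clear, but no verdict was returned.

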